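Press a plug home in the locking clamp

ROBOT

A 7-joint arm with a two-finger parallel gripper is mounted at the origin on a cart in front of the work surface, level with it; the furniture and walls round the work are solid. World frame = base frame: x ahead of the robot, y to its left, z up, the work surface at z = 0. Lengths are in m, angles in rad, forces in N, time in s.
With the tool pointing down it reaches from about 0.35 to 0.9 m from the base axis. Payload 7.2 kg.
Tool frame: the origin (TCP) lies at the very end of the fingers, on their centre line; the grasp point (between the pads) lies 19 mm behind it; z points along the fingers, y is the direction in which the jaws open and shut (so a half turn about z gives the same grasp; the last joint's range is limited). The gripper opens to 85 mm and grips with 20 to 120 N. Pads are 22 mm wide; open, the fingers measure 114 mm over their backs; the gripper's body (76 mm by 85 mm) begins 54 mm behind the grasp point. The pads swing forward as they close: fully open they stand 13 mm farther back than shut.
Start: joints at [-1.283, 0.411, -0.013, 1.596, 0.006, 1.134, -0.082], TCP at [0.218, 0.586, 0.211] pointing down, gripper open.
Joint ranges: [-2.95, 2.95], [-0.29, 1.99], [-1.47, 1.44], [0.14, 2.54], [-1.03, 4.17], [0.13, 1.85], [-2.86, 2.86]. Speed limits (rad/s): [2.39, 2.39, 3.01, 3.01, 3.14, 3.14, 3.14].

INTERFACE

Orientations are given as a rotation vector (axis times angle).
In Python, from bench import ctrl gives the robot as it stands.
- The arm moves only by the shell command python3 -m inch 'ROWS'. ROWS is JSON, one flat list of numbers, 7 for each row, row after row: the turn, a rotation vector about the tool's x, y, z in degrees, then the shift along the tool's x, y, z in mm, then the opening in per cent of the stroke, from 0 (shut) to 100 (fully open). In form: [wx, wy, wz, x, y, z, gripper, wx, wy, wz, x, y, z, gripper, ...]. A call has exactly 8 rows; each row is the pose to reach, as a shift and turn from the pose commanded when the call began, along the tool's axes at that moment; what a row does not reach only later rows make up. A row lasts 1/12 s, in which the tool goes at most 41.7 mm and 7.16 degrees, less where a joint would pass 70% of its speed; a pose out of reach is approached as far as the arm can. A call with a gripper value outside its range is refused whole. The fingers move at their own pace and stop on an object; the grip force is fixed at half the most. Time passes only in rows, so rows that repeat a pose let the fingers close, or fill a call up. It gives the time, the measured TCP pose, the force and the opening at its end, in the units of the state.
- ctrl.get_state(): the state, without advancing time (a new reading comes with each control period).
- ctrl.capture(name): name is "scene" or "top" or "wrist"; returns the picture (420x560x3 uint8, red, green, blue); there is no depth.
- ctrl.camera_model(name): a dict with "intrinsics" (3x3 intrinsics, pixels), "world_from_camera" (4x4, takes a point from camera to world coordinates). Camera axes: x right, y up, looking along -z (the intrinsics and any distortion apply to the point x, -y, -z); pixel columns grow to the right and rows downward; lengths in m; the calibration is good to about 2 mm. A picture is of the moment at which its call begins: read the wrist's pose just before it. camera_model takes no time and is no camera call; for the wrist camera it gives the pose at the moment of the call.
- ctrl.finish_job(): hands the job in, once; it reports no verdict.
The state is a dict: "t": time; "q": joint angles; "joint_velocities": joint speeds; "tau": joint torques, N m; "tool_pos": TCP position; "tcp_rot": TCP orientation; "contact_force": force on the tool from outside, world axes, zero at the start; "wrist_torque": the same for the moment, N m; "opening": opening from 0.0 (shut) to 1.0 (fully open).
Only numpy, scipy, OpenCV 4.12 (cv2) and the standard library are available. Lean on these libraries where they do the work, as an engineer would, in place of code of your own. Each camera call takes 0.05 s, during which the arm holds its last target.

TASK

Lay the brass coupling in the cradle of the locking clamp with its plug facing the ram, and swing the handle round until the clamp goes over centre and holds the coupling by itself, which presses the plug fully home. Then flick the release lever so that the clamp springs open, and leave the coupling lying in the cradle. Do not force the clamp: never lean on it with more than about 25 N, and leave the other things where they are.

Things in the scene. Friction and masses are not known exactly. Their poses are not given: they have to be found in the camera images.
- clamp: locking push clamp fixed on the table: steel base plate 206 x 72 x 8 mm with, in a row, fixed jaw, cradle and grey housing (x 82 to 178, y -29 to 29, top at 45 mm). Origin on the table under the middle of the fixed jaw's face; own x runs along the press axis toward the housing, z up; lever and open handle are on its -y side. The ram (axis y 0, z 24 mm) starts with its pad at x 71 mm or more
- fixed_jaw: fixed steel jaw of the clamp, 18 x 32 x 34 mm; face at clamp x = 0, origin at the foot of that face, 8 mm above the table, axes as the clamp's
- cradle (a point): middle of the cradle floor, 8 mm above the table at clamp x = 30.5 mm, axes as the clamp's: centre the coupling here. Four short cheeks with flared mouths, 33 mm apart across y, outsides 25 mm from the axis, tops 26 mm above the table, stand at clamp x 6 to 16 and 50 to 60 mm; between x 16 and 50 the sides are free for fingers
- handle: the clamp's handle, swinging above the housing; origin on its hinge at table height, own x along the grip. Black round grip, 17 mm thick, 50 to 128 mm from the hinge, centre line 57 mm above the table; hub top 68 mm. Open, it points 0.7 to 1.5 rad clockwise (from above) of the clamp's x axis and stays where it is left; it is closed by pushing it counter-clockwise
- handle_hinge (a point): the handle's vertical hinge axis at table height, clamp x = 150, y = 0 mm; axes as the clamp's
- handle_grip (a point): on the grip's centre line, 95 mm from the hinge, 57 mm high. Pushing here takes up to 8 N as the plug goes in, then a swell of a few N that falls away as it goes over centre and snaps on by itself, 0.12 rad farther, to a hard stop. Over centre lies anywhere within 0.22 rad (21 mm here) either side of the clamp's x axis, different each time: feel for it. Short of it the handle springs back
- lever_tab (a point): centre of the release lever's upright steel thumb tab, 6 mm thick (clamp x), 20 mm wide (y), 18 to 52 mm above the table, at clamp x 106, y -57 mm. Flick it toward clamp +x: it turns counter-clockwise about a vertical hinge at clamp x 110, y -16 mm with 3 to 5 N; after about 15 mm the clamp springs open; hard stop at 0.65 rad (27 mm); springs back when let go
- release_lever (a joint): angle of the release lever, 0 at rest, grows to 0.65 rad as it is flicked
- coupling: brass block 56 x 30 x 32 mm, 0.3 kg, on the table to the left of the clamp; origin at the centre of its underside, own x along its length toward the plug, z up. A steel plug with a round flange (22 mm across, 4 mm thick) stands out of its +x end; grip the block across its 30 mm
- plug_face (a point): centre of the outer face of the plug's flange: 39 mm from the block's centre along its x and 16 mm above its underside at the start, 32 mm once the plug is home
- plug (a joint): how far the plug is pressed in: 0 standing 7 mm proud, 0.007 m fully home; it moves only under about 25 N
- tape_roll: bystander: white roll of sealing tape, 54 mm across, 15 mm high, near the robot; origin at its underside
- valve_coil: bystander: black valve coil 30 x 36 x 46 mm; origin at its underside
- tape_rule: bystander: yellow tape measure 34 x 79 x 57 mm, at the right; origin at its underside. Beyond it, at the right end of the table (y below -0.35 m), stands the tall tube of the push handle: keep the arm clear
Mind the look-alikes: they are no part of the job. Leave any black or blue look-alike of the coupling alone.

How it is judged:
On the way, in this order (a step that is already met when the one before it is completed fails the run):
1. the coupling lies in the cradle, plug toward the ram, released (x of coupling in the frame of clamp between 0.022 and 0.042 m and y of coupling in the frame of clamp between -0.004 and 0.004 m and z of coupling in the frame of clamp below 0.011 m and x of plug_face in the frame of clamp above 0.05 m and angle between the x axis of coupling and the x axis of clamp, either way round below 0.12 rad and contact force between the fingers and coupling below 0.5 N), for 0.2 s.
2. the clamp is locked: it presses the coupling against the fixed jaw with more than 20 N by itself, the robot touching neither handle nor coupling, and the plug is home (contact force between coupling and fixed_jaw above 20 N and contact force between the fingers and clamp below 0.3 N and contact force between the fingers and coupling below 0.3 N and value of joint plug above 0.006 m), for 0.3 s.
3. the release lever is pushed (more than 0.12 rad) while the clamp is still locked and the handle is not touched (value of joint release_lever above 0.12 rad and contact force between coupling and fixed_jaw above 15 N and contact force between the fingers and handle below 0.3 N).
At the end, for the whole second after the job is handed in: Coupling at rest flat in the cradle (4 mm across, 0.12 rad, centre 22 to 42 mm from the fixed jaw), plug to the ram and pressed in at least 6 of its 7 mm; clamp open: under 6 N on the fixed jaw, the grip point 15 mm or more on the -y side of the clamp's x axis (x of coupling in the frame of clamp between 0.022 and 0.042 m and y of coupling in the frame of clamp between -0.004 and 0.004 m and z of coupling in the frame of clamp below 0.011 m and x of plug_face in the frame of clamp above 0.05 m and angle between the x axis of coupling and the x axis of clamp, either way round below 0.12 rad and value of joint plug above 0.006 m and contact force between coupling and fixed_jaw below 6 N and y of handle_grip in the frame of clamp below -0.015 m and linear speed of coupling below 0.02 m/s); the robot touches nothing.
It fails at once if the robot presses on any part of the clamp with more than 25 N (contact force between any of the fingers, the arm and clamp above 25 N).
It fails at once if the tape roll, the valve coil or the tape rule is moved more than 30 mm (distance of any of tape_roll, valve_coil, tape_rule from where it was at the start of the episode above 0.03 m).
It also fails if it takes over 72 s, if anything falls off the work surface, if the arm or the gripper's body presses on something with over 40 N, if the wrist force passes 120 N, or if a joint passes its speed limit or range.

## Working session

There is one attempt and no reset: what is moved stays moved. The work goes in short steps, Python scripts to look and compute and a shell command to move; the robot and the scene stay as the last step left them, time stands still between calls to the robot, and variables do not carry over. Pictures are saved under pics/ and viewed, and the job is handed in when it is done.

```bash
mkdir -p pics; ls; python3 - <<'E'
from bench import ctrl
import cv2
s=ctrl.get_state();print(s)
for n in("scene","top","wrist"):
    im=ctrl.capture(n);cv2.imwrite(f"pics/{n}0.png",im[:,:,::-1])
    print(n,ctrl.camera_model(n))
E
```

```text
pics
{'t': 0.0, 'q': array([-1.283193  ,  0.41187423, -0.01272994,  1.5970378 ,  0.00561579,
        1.13428256, -0.08217766]), 'joint_velocities': array([-0.00122072,  0.00110194,  0.00120819,  0.0009858 ,  0.00120361,
       -0.00082474,  0.00046656]), 'tau': array([-2.03570050e-05, -6.00612903e+01,  6.81344401e-01, -2.99410880e+01,
        1.35927752e-02,  1.06251580e-02, -2.70400500e-05]), 'tool_pos': array([0.2175699 , 0.58535663, 0.21017154]), 'tcp_rot': array([-5.55814340e-01, -3.09187042e+00,  2.44711008e-03]), 'contact_force': array([-0.06942479, -0.15791863,  0.44481406]), 'wrist_torque': array([ 0.01686972, -0.01155222, -0.04038261]), 'opening': 0.998038704375268}
scene {'intrinsics': array([[460.65701033,   0.        , 279.86741422],
       [  0.        , 460.65701033, 213.31058698],
       [  0.        ,   0.        ,   1.        ]]), 'world_from_camera': array([[ 0.68836022,  0.44812462, -0.57038981, -0.25123564],
       [-0.7250104 ,  0.40032753, -0.56044427, -0.6657602 ],
       [-0.02280613,  0.79932608,  0.60046456,  0.89348699],
       [ 0.        ,  0.        ,  0
[... 306 characters left out ...]
.0165459 , -0.01404684,  0.12097302],
       [-0.01200211,  0.11777951,  0.99296724,  1.19007505],
       [ 0.        ,  0.        ,  0.        ,  1.        ]])}
wrist {'intrinsics': array([[339.15230872,   0.        , 285.53397758],
       [  0.        , 339.15230872, 209.62686273],
       [  0.        ,   0.        ,   1.        ]]), 'world_from_camera': array([[ 3.47943378e-01, -8.86760799e-01, -3.04287186e-01,
         1.38427195e-01],
       [ 9.37515082e-01,  3.28782285e-01,  1.13875722e-01,
         6.15956681e-01],
       [-9.36289522e-04, -3.24896129e-01,  9.45749242e-01,
         3.74179735e-01],
       [ 0.00000000e+00,  0.00000000e+00,  0.00000000e+00,
         1.00000000e+00]])}
```

View pics/scene0.png

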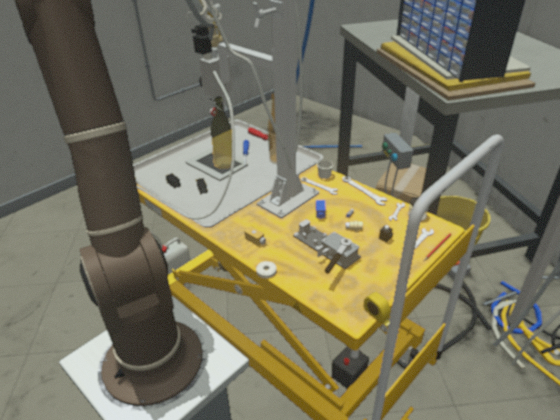

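View pics/top0.png

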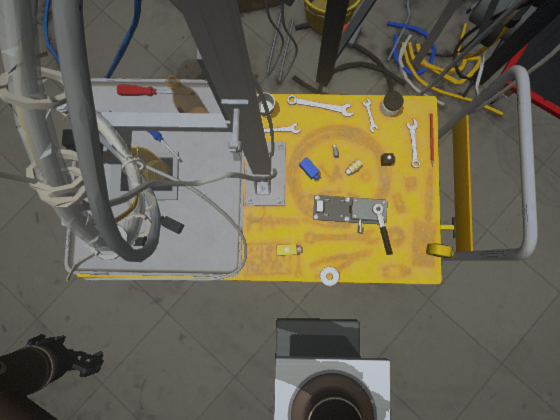

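View pics/wrist0.png

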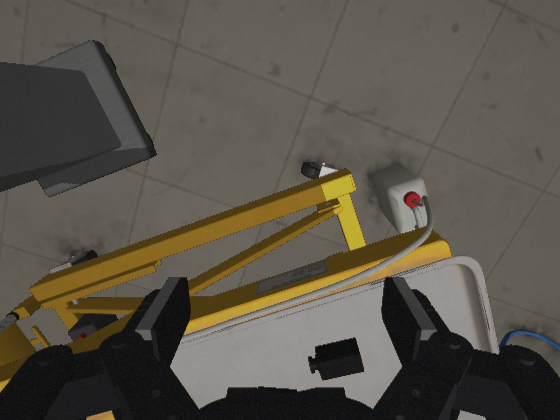

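```bash
cat > h.py <<'E'
import numpy as np,cv2
from bench import ctrl
from scipy.spatial.transform import Rotation as R
def ray(m,u,v):
    K=m["intrinsics"];T=m["world_from_camera"]
    d=np.array([(u-K[0,2])/K[0,0],-(v-K[1,2])/K[1,1],-1]);return T[:3,3],T[:3,:3]@d
def onz(m,u,v,z):
    o,d=ray(m,u,v);return o+d*(z-o[2])/d[2]
def proj(m,p):
    T=m["world_from_camera"];c=T[:3,:3].T@(np.asarray(p)-T[:3,3]);K=m["intrinsics"]
    return K[0,0]*c[0]/-c[2]+K[0,2],K[1,1]*-c[1]/-c[2]+K[1,2]
E
python3 - <<'E'
from h import *
im=cv2.imread("pics/top0.png")
c=im[140:290,240:450];cv2.imwrite("pics/topz.png",cv2.resize(c,None,fx=3.8,fy=3.8,interpolation=cv2.INTER_CUBIC))
im=cv2.imread("pics/scene0.png")
c=im[180:330,220:430];cv2.imwrite("pics/scenez.png",cv2.resize(c,None,fx=3.8,fy=3.8,interpolation=cv2.INTER_CUBIC))
m=ctrl.camera_model("top")
for n,u,v,z in[("coupl",289,250,.03),("hub",379,210,.068),("gripend",389,252,.057),("jaw",318,208,.04),("post",263,187,0),("tape",330,276,0),("rule",440,250,.05),("coil",388,159,.04)]:print(n,onz(m,u,v,z).round(3))
E
```

```text
coupl [0.449 0.126 0.03 ]
hub [ 0.561 -0.118  0.068]
gripend [ 0.447 -0.147  0.057]
jaw [0.567 0.046 0.04 ]
post [0.631 0.205 0.   ]
tape [0.378 0.008 0.   ]
rule [ 0.455 -0.288  0.05 ]
coil [ 0.711 -0.151  0.04 ]
```

View pics/topz.png

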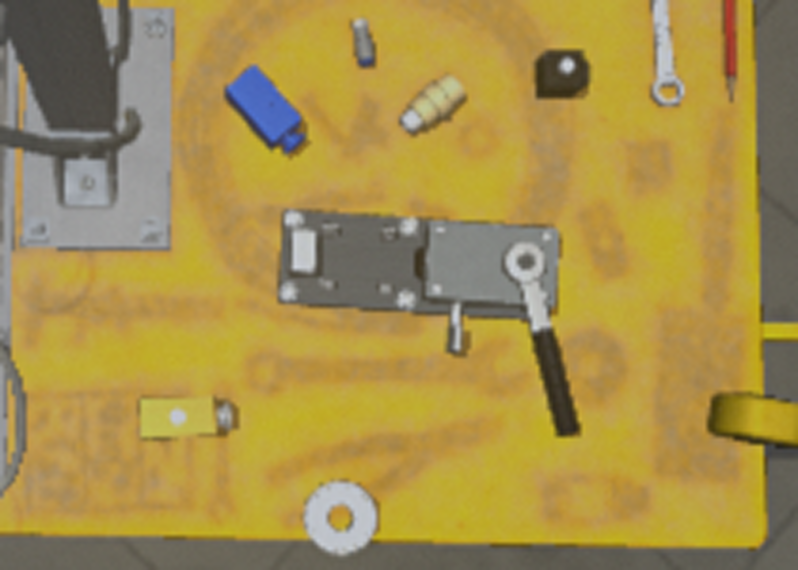

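View pics/scenez.png

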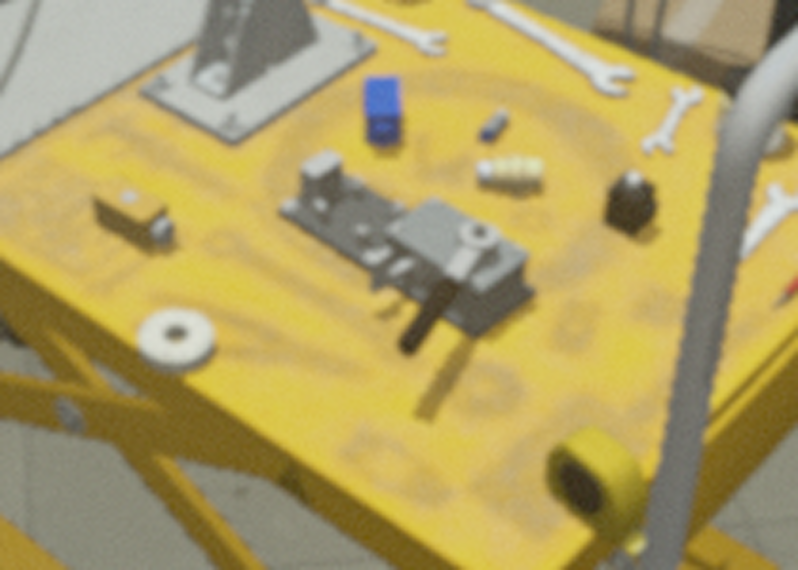

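```bash
python3 -m inch '[0,0,5,-28,-24,-9,100, 0,0,10,-56,-48,-18,100, 0,0,15,-84,-72,-27,100, 0,0,20,-112,-96,-36,100, 0,0,25,-140,-120,-45,100, 0,0,30,-168,-144,-54,100, 0,0,35,-195,-167,-62,100, 0,0,40,-222,-190,-70,100]'
```

```text
t: 0.82
tool_pos: [0.3601, 0.3286, 0.2814]
tcp_rot: [-1.586, -2.712, -0.0]
contact_force: [0.5, 0.7, 0.8]
opening: 0.997
```

```bash
python3 -m inch '[0,0,4,-41,-3,-3,100, 0,0,8,-82,-6,-6,100, 0,0,12,-123,-9,-9,100, 0,0,16,-164,-12,-11,100, 0,0,20,-205,-15,-13,100, 0,0,24,-246,-18,-15,100, 0,0,27,-287,-21,-18,100, 0,0,29,-328,-25,-20,100]'
python3 - <<'E'
from h import *
import pickle
m=ctrl.camera_model("wrist");im=ctrl.capture("wrist")[:,:,::-1];cv2.imwrite("pics/w1.png",im);pickle.dump(m,open("w1.pkl","wb"))
print(ctrl.get_state()["tool_pos"],ctrl.get_state()["tcp_rot"],ctrl.get_state()["q"])
cv2.imwrite("pics/w1z.png",cv2.resize(im[100:400,150:510],None,fx=2.2,fy=2,interpolation=cv2.INTER_CUBIC))
E
```

```text
t: 1.48
tool_pos: [0.5004, 0.031, 0.3014]
tcp_rot: [2.212, 2.23, 0.001]
contact_force: [1.0, 1.4, -0.6]
opening: 1.0
[0.50298508 0.02224108 0.30212709] [2.22022225e+00 2.21559975e+00 1.33385169e-04] [-0.64164292  0.12582757  0.5628126   1.78362292 -0.06668676  1.2487646
 -0.0635704 ]
```

View pics/w1.png

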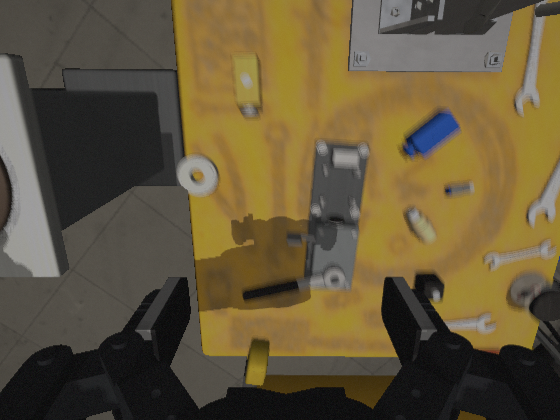

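```bash
python3 - <<'E'
from h import *
import pickle
m=ctrl.camera_model("wrist");im=ctrl.capture("wrist")[:,:,::-1];cv2.imwrite("pics/w2.png",im);pickle.dump(m,open("w2.pkl","wb"))
print(ctrl.get_state()["tool_pos"],ctrl.get_state()["tcp_rot"])
cv2.imwrite("pics/w2z.png",cv2.resize(im[120:320,220:400],None,fx=3,fy=3,interpolation=cv2.INTER_CUBIC))
cv2.imwrite("pics/w2c.png",cv2.resize(im[30:140,210:290],None,fx=5,fy=5,interpolation=cv2.INTER_CUBIC))
E
```

```text
[0.50171444 0.02559383 0.30165372] [ 2.21964741e+00  2.21867169e+00 -4.65783687e-04]
```

View pics/w2z.png

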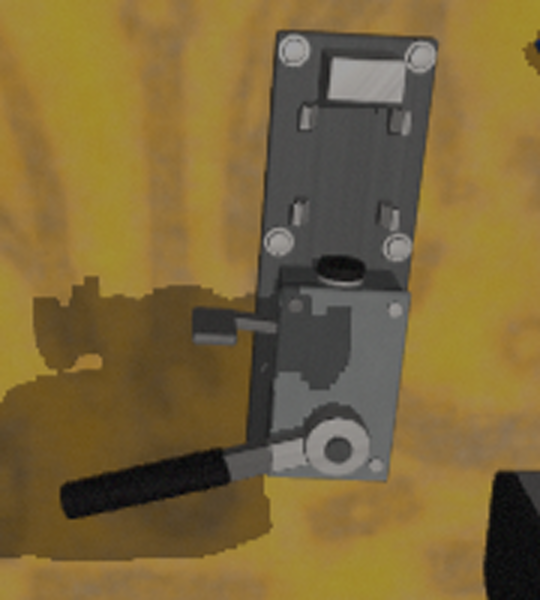

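View pics/w2c.png

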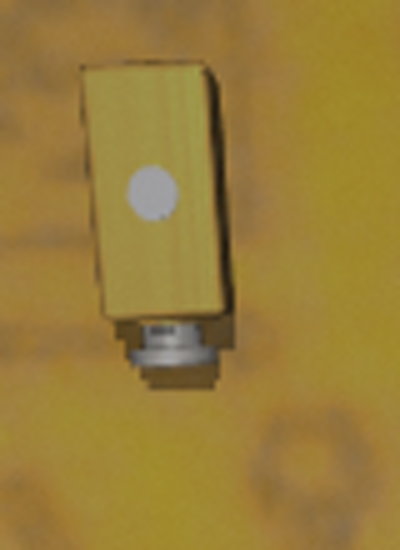

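```bash
python3 - <<'E'
from h import *
import pickle
m=pickle.load(open("w2.pkl","rb"))
def P(n,pts,z,ox,oy,s):
    q=[onz(m,ox+x/s,oy+y/s,z) for x,y in pts]
    print(n,[p[:2].round(4).tolist() for p in q]);return np.array(q)
a=P("plate",[(277,31),(438,40)],.008,220,120,3)
b=P("jaw",[(330,57),(407,62),(404,104),(330,101)],.042,220,120,3)
c=P("house",[(387,482),(270,478),(408,291)],.045,220,120,3)
d=P("hub",[(338,447)],.068,220,120,3)
e=P("grip end, start",[(70,500),(226,466)],.057,220,120,3)
f=P("lever",[(214,314)],.052,220,120,3)
g=P("screws",[(293,51),(421,56),(398,247),(278,241)],.010,220,120,3)
k=P("coup",[(82,66),(205,66),(224,318),(105,318)],.032,210,30,5)
print(k.mean(0)); P("dot",[(152,193)],.032,210,30,5);P("plug",[(173,352)],.027,210,30,5)
for e1,e2 in((k[0],k[3]),(k[1],k[2]),(g[0],g[3]),(g[1],g[2]),(c[2],c[0])):
    v=e2-e1;print(np.linalg.norm(v),np.degrees(np.arctan2(v[1],v[0])))
hub=d[0][:2]; J=((b[2]+b[3])/2)[:2]; v=hub-J; print("hub-jawface",np.linalg.norm(v),np.degrees(np.arctan2(v[1],v[0])))
m2=ctrl.camera_model("top");print(proj(m2,[*k.mean(0)[:2],.032]),proj(m2,[*hub,.068]),proj(m2,[*J,.042]))
E
```

```text
plate [[0.5387, 0.0596], [0.6099, 0.0555]]
jaw [[0.558, 0.0526], [0.5898, 0.0505], [0.5897, 0.0332], [0.5588, 0.0345]]
house [[0.5928, -0.1452], [0.5374, -0.1429], [0.5963, -0.049]]
hub [[0.5651, -0.1137]]
grip end, start [[0.4443, -0.147], [0.5162, -0.1295]]
lever [[0.5106, -0.0569]]
screws [[0.5458, 0.0511], [0.6025, 0.0488], [0.5979, -0.0399], [0.5413, -0.0368]]
coup [[0.435, 0.1609], [0.4634, 0.1609], [0.4661, 0.1057], [0.4373, 0.1058]]
[0.45046757 0.13332605 0.032     ]
dot [[0.45, 0.1337]]
plug [[0.4529, 0.0978]]
0.055175519548207805 -87.59793596587005
0.05520153911262106 -87.23896044199981
0.08805494564543549 -92.90240502947297
0.08887236608611998 -92.93616466648665
0.09630792554338394 -92.09188184715796
hub-jawface 0.14785457712026617 -93.53220994076837
(np.float64(286.2252118292527), np.float64(249.24988856872477)) (np.float64(377.26536370422934), np.float64(208.37072795202982)) (np.float64(322.4752937550191), np.float64(205.44494378864826))
```

```bash
python3 -m inch '[0,0,-1,17,-8,32,80, 0,0,-2,34,-16,64,80, 0,0,-2.6,51,-24,96,80, 0,0,-2.6,68,-32,128,80, 0,0,-2.6,85,-40,160,80, 0,0,-2.6,102,-48,188,80, 0,0,-2.6,108,-51,200,80, 0,0,-2.6,108,-51,200,80]'
python3 - <<'E'
from h import *
m=ctrl.camera_model("wrist");im=ctrl.capture("wrist")[:,:,::-1];cv2.imwrite("pics/w3.png",im)
s=ctrl.get_state();print(s["tool_pos"],s["tcp_rot"],s["contact_force"])
E
```

```text
t: 2.25
tool_pos: [0.4447, 0.1416, 0.0981]
tcp_rot: [-2.152, -2.285, 0.008]
contact_force: [-0.1, 0.5, -0.2]
opening: 0.797
[0.44651143 0.14065471 0.09989697] [-2.15530294 -2.28437243  0.00494313] [ 0.12369533 -0.54295209  0.0402598 ]
```

View pics/w3.png

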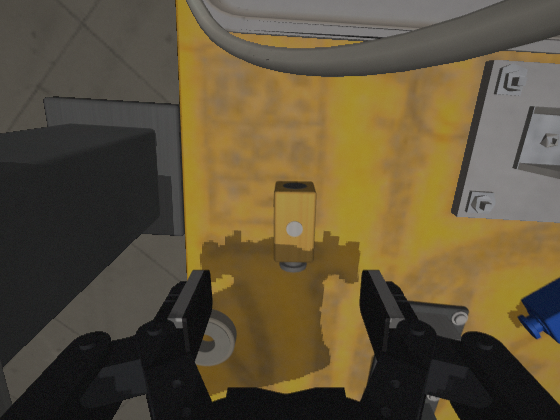

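```bash
python3 - <<'E'
from h import *
m=ctrl.camera_model("wrist");im=ctrl.capture("wrist")[:,:,::-1];cv2.imwrite("pics/w4.png",im)
import pickle;pickle.dump(m,open("w4.pkl","wb"))
s=ctrl.get_state();print(s["tool_pos"],s["tcp_rot"],s["contact_force"])
cv2.imwrite("pics/w4z.png",cv2.resize(im[170:280,250:340],None,fx=5,fy=5,interpolation=cv2.INTER_CUBIC))
E
```

```text
[0.44785813 0.14020834 0.10108643] [ 2.15750297e+00  2.28342068e+00 -1.34341836e-03] [-0.3269526   0.00754287 -0.20656505]
```

View pics/w4z.png

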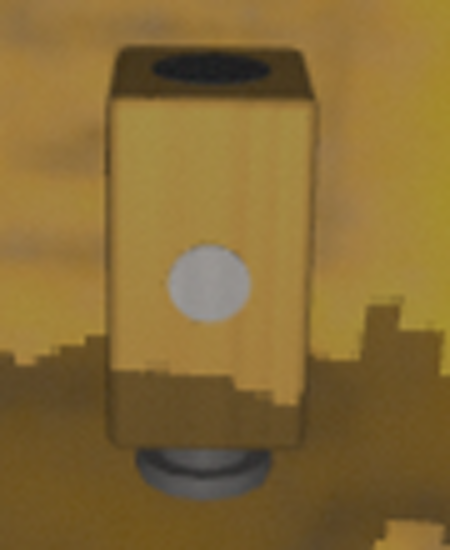

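```bash
python3 - <<'E'
from h import *
import pickle
m=pickle.load(open("w4.pkl","rb"))
q=np.array([onz(m,250+x/5,170+y/5,.032) for x,y in[(108,97),(313,99),(303,447),(107,447),(209,284)]])
print(q[:,:2].round(4),q[:4].mean(0))
for a,b in((0,3),(1,2)):v=q[b]-q[a];print(np.degrees(np.arctan2(v[1],v[0])),np.linalg.norm(v))
s=ctrl.get_state();print(R.from_rotvec(s["tcp_rot"]).as_matrix().round(4),s["tool_pos"])
E
```

```text
[[0.4347 0.1605]
 [0.4637 0.1619]
 [0.4668 0.1071]
 [0.437  0.1053]
 [0.4508 0.1329]] [0.45053966 0.13366445 0.032     ]
-87.57314796063024 0.055244786150400765
-86.74127672439991 0.05491646721919321
[[-5.670e-02  9.984e-01 -5.000e-04]
 [ 9.984e-01  5.670e-02 -7.000e-04]
 [-7.000e-04 -5.000e-04 -1.000e+00]] [0.44785813 0.14020834 0.10108643]
```

```bash
python3 -m inch '[0,0,0.4,-4,2,20,80, 0,0,0.4,-7,2,40,80, 0,0,0.4,-7,2,60,80, 0,0,0.4,-7,2,78,80, 0,0,0.4,-7,2,90,80, 0,0,0.4,-7,2,95,80, 0,0,0.4,-7,2,95,80, 0,0,0.4,-7,2,95,80]'
python3 - <<'E'
from h import *
s=ctrl.get_state();print(s["tool_pos"],R.from_rotvec(s["tcp_rot"]).as_matrix()[:2,1],s["contact_force"])
E
```

```text
t: 3.02
tool_pos: [0.4513, 0.1333, 0.007]
tcp_rot: [2.167, 2.274, 0.002]
contact_force: [-0.1, 0.0, -0.3]
opening: 0.797
[0.45131233 0.13326655 0.00702247] [0.99883526 0.04822801] [-0.14819781  0.03197389 -0.28433011]
```

```bash
python3 -m inch '[0,0,0,0,0,1,10, 0,0,0,0,0,1,10, 0,0,0,0,0,1,10, 0,0,0,0,0,1,10, 0,0,0,0,0,1,10, 0,0,0,0,0,1,10, 0,0,0,0,0,1,10, 0,0,0,0,0,1,10]'
python3 - <<'E'
from h import *
s=ctrl.get_state();print(s["tool_pos"],R.from_rotvec(s["tcp_rot"]).as_matrix()[:2],s["contact_force"])
E
```

```text
t: 3.68
tool_pos: [0.4508, 0.1338, 0.006]
tcp_rot: [2.166, 2.275, 0.002]
contact_force: [-1.6, -1.3, 8.9]
opening: 0.326
[0.45077101 0.13375705 0.00596386] [[-4.91054128e-02  9.98792982e-01  1.11242730e-03]
 [ 9.98793234e-01  4.91044091e-02  9.12346998e-04]] [-1.60954583 -1.27905946  8.91420176]
```

```bash
python3 -m inch '[0,0,0,0,0,-30,10, 0,0,0,0,0,-60,10, 0,0,1,-22,18,-85,10, 0,0,2,-45,38,-94,10, 0,0,3,-68,58,-94,10, 0,0,4,-91,77,-94,10, 0,0,5,-114,96,-94,10, 0,0,5.7,-135,114,-94,10]'
python3 -m inch '[0,0,0,0,0,0,10, 0,0,0,0,0,0,10, 0,0,0,0,0,0,10, 0,0,0,0,0,0,10, 0,0,0,0,0,0,10, 0,0,0,0,0,0,10, 0,0,0,0,0,0,10, 0,0,0,0,0,0,10]'
python3 - <<'E'
from h import *
m=ctrl.camera_model("wrist");im=ctrl.capture("wrist")[:,:,::-1];cv2.imwrite("pics/w5.png",im)
import pickle;pickle.dump(m,open("w5.pkl","wb"))
s=ctrl.get_state();print(s["tool_pos"],R.from_rotvec(s["tcp_rot"]).as_matrix()[:2],s["contact_force"])
cv2.imwrite("pics/w5z.png",cv2.resize(im[120:380,180:400],None,fx=2.3*1.2,fy=2.3,interpolation=cv2.INTER_CUBIC))
E
```

```text
t: 4.35
tool_pos: [0.5712, 0.0029, 0.099]
tcp_rot: [-2.277, -2.164, 0.0]
contact_force: [-0.0, 0.2, -3.7]
opening: 0.321
t: 5.02
tool_pos: [0.5706, 0.0047, 0.0991]
tcp_rot: [-2.276, -2.166, -0.0]
contact_force: [-0.0, 0.2, -4.1]
opening: 0.323
[0.57065617 0.00459219 0.09909787] [[ 4.98500977e-02  9.98756701e-01  1.42887466e-04]
 [ 9.98756696e-01 -4.98501210e-02  1.64658894e-04]] [-0.73593228 -0.20672257 -3.93137414]
```

View pics/w5.png

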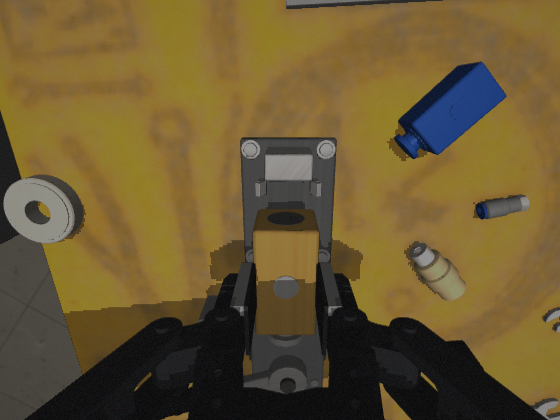

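```bash
python3 - <<'E'
import cv2
im=cv2.imread("pics/w5.png")
cv2.imwrite("pics/w5z.png",cv2.resize(im[125:265,230:350],None,fx=4,fy=4,interpolation=cv2.INTER_CUBIC))
E
```

```text
(no output)
```

View pics/w5z.png

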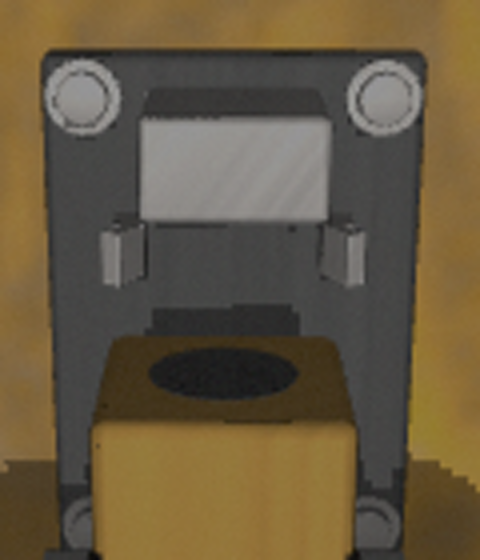

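```bash
python3 - <<'E'
from h import *
import pickle
m=pickle.load(open("w5.pkl","rb"))
th=np.radians(-92.88);ex=np.array([np.cos(th),np.sin(th)]);ey=np.array([-ex[1],ex[0]]);o=np.array([.5733,.0350])
def P(n,pts,z):
    for x,y in pts:
        w=onz(m,230+x/4,125+y/4,z);d=w[:2]-o;print(n,w[:2].round(4),"clamp mm",(1e3*np.array([d@ex,d@ey])).round(1))
P("plate",[(43,52),(427,52)],.008)
P("plate low",[(60,450),(408,450)],.008)
P("screw",[(83,98),(384,98)],.011)
P("jaw",[(142,118),(331,118),(329,220),(142,220)],.042)
P("cheek out",[(102,258),(364,258)],.026)
P("cheek in",[(121,258),(346,258)],.026)
P("block",[(93,422),(356,422)],.1255)
P("dot",[((287-230)*4,(288-125)*4)],.1255)
E
```

```text
plate [0.5394 0.0598] clamp mm [-23.1 -35.1]
plate [0.6104 0.0563] clamp mm [-23.2  36. ]
plate low [ 0.5355 -0.0203] clamp mm [ 57.1 -35. ]
plate low [ 0.6066 -0.0238] clamp mm [57.  36.2]
screw [0.5464 0.0515] clamp mm [-15.1 -27.7]
screw [0.6021 0.0487] clamp mm [-15.2  28. ]
jaw [0.5592 0.0524] clamp mm [-16.7 -15. ]
jaw [0.59   0.0509] clamp mm [-16.7  15.9]
jaw [0.5893 0.0339] clamp mm [ 0.3 16. ]
jaw [0.558  0.0354] clamp mm [  0.4 -15.3]
cheek out [0.5491 0.0248] clamp mm [ 11.4 -23.6]
cheek out [0.5965 0.0225] clamp mm [11.4 23.8]
cheek in [0.5526 0.0246] clamp mm [ 11.4 -20.2]
cheek in [0.5932 0.0226] clamp mm [11.4 20.5]
block [0.5573 0.0335] clamp mm [  2.3 -15.9]
block [0.586  0.0321] clamp mm [ 2.3 12.8]
dot [0.5706 0.0039] clamp mm [31.2 -1.1]
```

```bash
python3 -m inch '[0,0,0,0,1,20,10, 0,0,0,0,1.7,40,10, 0,0,0,0,1.7,55,10, 0,0,0,0,1.7,63,10, 0,0,0,0,1.7,66,10, 0,0,0,0,1.7,69,10, 0,0,0,0,1.7,72,10, 0,0,0,0,1.7,74,10]'
python3 - <<'E'
from h import *
m=ctrl.camera_model("wrist");im=ctrl.capture("wrist")[:,:,::-1];cv2.imwrite("pics/w6.png",im)
s=ctrl.get_state();print(s["tool_pos"],R.from_rotvec(s["tcp_rot"]).as_matrix()[:2],s["contact_force"],s["wrist_torque"])
E
```

```text
t: 5.73
tool_pos: [0.573, 0.0042, 0.0255]
tcp_rot: [2.276, 2.164, 0.002]
contact_force: [-0.3, 0.7, -3.4]
opening: 0.325
[0.57267511 0.00421666 0.02513287] [[ 5.02432814e-02  9.98736829e-01  5.99341153e-04]
 [ 9.98736993e-01 -5.02433774e-02  1.46133372e-04]] [ 0.13730944  0.64867935 -3.64744329] [0.0782753  0.00843494 0.00949639]
```

View pics/w6.png

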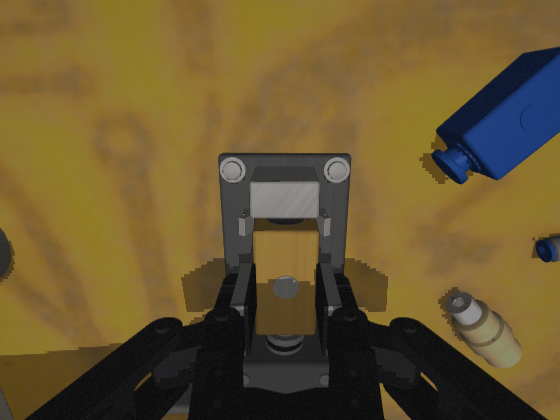

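```bash
python3 -m inch '[0,0,0,0,0,2,10, 0,0,0,0,0,4,10, 0,0,0,0,0,6,10, 0,0,0,0,0,8,10, 0,0,0,0,0,9,10, 0,0,0,0,0,10,10, 0,0,0,0,0,11,10, 0,0,0,0,0,11,10]'
```

```text
t: 6.45
tool_pos: [0.5724, 0.0042, 0.0141]
tcp_rot: [-2.277, -2.165, -0.0]
contact_force: [-1.5, -0.7, -1.4]
opening: 0.321
```

```bash
python3 -m inch '[0,0,0,0,0,0.6,10, 0,0,0,0,0,0.6,10, 0,0,0,0,0,0.6,10, 0,0,0,0,0,0.6,60, 0,0,0,0,0,0.6,60, 0,0,0,0,0,0.6,60, 0,0,0,0,0,0.6,60, 0,0,0,0,0,0.6,60]'
python3 -m inch '[0,0,0,0,0,-12,60, 0,0,0,0,0,-30,60, 0,0,0,0,0,-55,60, 0,0,0,0,0,-80,60, 0,0,0,0,0,-100,60, 0,0,0,0,0,-120,60, 0,0,0,0,0,-130,60, 0,0,0,0,0,-130,60]'
python3 - <<'E'
from h import *
m=ctrl.camera_model("wrist");im=ctrl.capture("wrist")[:,:,::-1];cv2.imwrite("pics/w7.png",im)
import pickle;pickle.dump(m,open("w7.pkl","wb"))
s=ctrl.get_state();print(s["tool_pos"],R.from_rotvec(s["tcp_rot"]).as_matrix()[:2],s["contact_force"],s["wrist_torque"])
E
```

```text
t: 7.12
tool_pos: [0.5726, 0.0042, 0.0134]
tcp_rot: [2.276, 2.165, 0.0]
contact_force: [0.5, 1.1, 0.6]
opening: 0.6
t: 7.78
tool_pos: [0.5739, 0.0041, 0.1462]
tcp_rot: [2.275, 2.163, 0.006]
contact_force: [0.4, 0.5, -0.2]
opening: 0.598
[0.57304581 0.0042882  0.14450186] [[ 5.02386112e-02  9.98734511e-01  2.33651571e-03]
 [ 9.98736938e-01 -5.02402901e-02  6.65483306e-04]] [-1.14202083  0.06605743 -0.28313122] [ 0.01131189 -0.03401004  0.02397134]
```

View pics/w7.png

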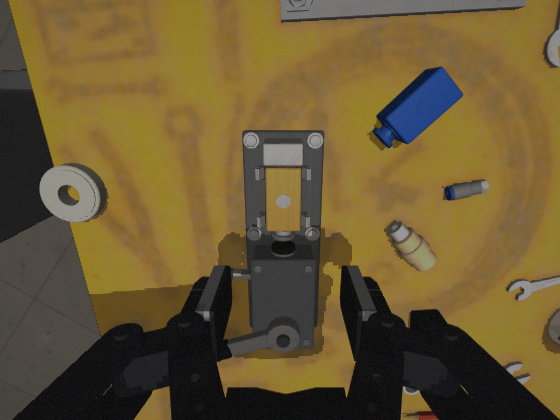

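```bash
python3 -m inch '[0,0,-3,-15,-15,0,0, 0,0,-6,-31,-30,0,0, 0,0,-9,-47,-45,0,0, 0,0,-12,-63,-60,0,0, 0,0,-15,-79,-75,0,0, 0,0,-16.6,-95,-90,0,0, 0,0,-16.6,-108,-103,0,0, 0,0,-16.6,-108,-103,0,0]'
python3 - <<'E'
from h import *
m=ctrl.camera_model("wrist");im=ctrl.capture("wrist")[:,:,::-1];cv2.imwrite("pics/w8.png",im)
im=ctrl.capture("top")[:,:,::-1];cv2.imwrite("pics/t8.png",cv2.resize(im[140:290,240:450],None,fx=3.8,fy=3.8))
s=ctrl.get_state();print(s["tool_pos"],R.from_rotvec(s["tcp_rot"]).as_matrix()[:2],s["contact_force"],s["q"])
E
```

```text
t: 8.5
tool_pos: [0.4605, -0.1012, 0.1424]
tcp_rot: [-1.945, -2.464, 0.003]
contact_force: [-1.1, -0.4, 0.1]
opening: -0.001
[ 0.4635287  -0.09870583  0.14292073] [[-2.34992233e-01  9.71997003e-01 -6.90684659e-04]
 [ 9.71997114e-01  2.34992514e-01  3.58188813e-04]] [-0.08408274  0.24328456 -0.6642147 ] [-0.30763837  0.24469775  0.4903713   2.05562034 -0.14945744  0.87542494
  0.50374584]
```

View pics/w8.png

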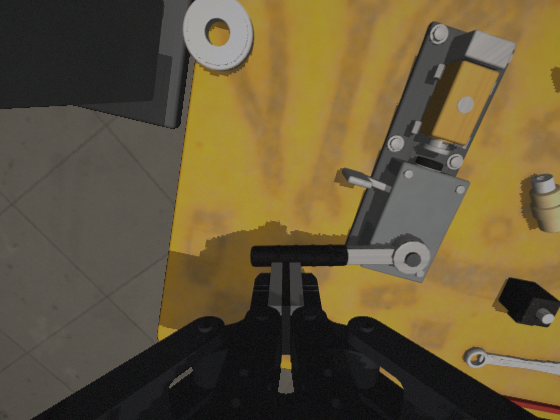

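View pics/t8.png

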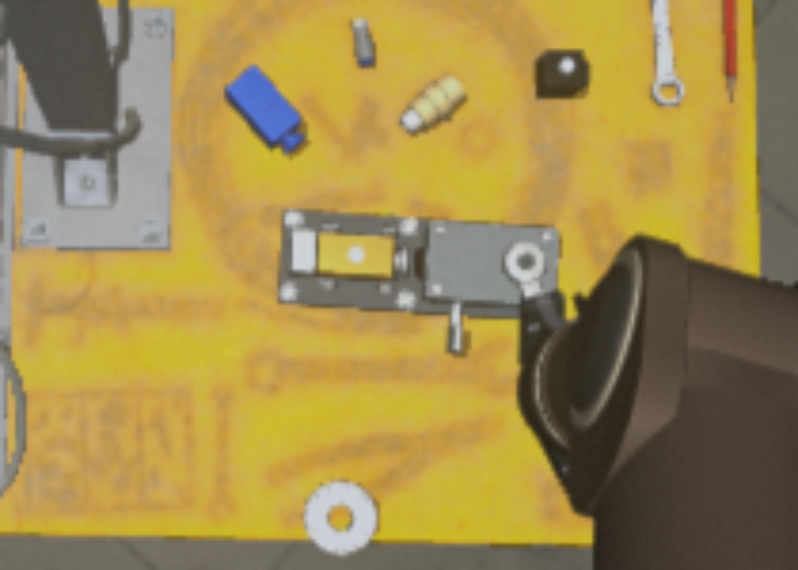

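```bash
python3 - <<'E'
from h import *
m=ctrl.camera_model("wrist")
s=ctrl.get_state();M=R.from_rotvec(s["tcp_rot"]).as_matrix();p=s["tool_pos"]
for u,v,z in((252,255,.057),(347,254,.057),(411,261,.068)):
    w=onz(m,u,v,z);print(w.round(4),(1e3*M.T@(w-p)).round(1))
im=ctrl.capture("scene")[:,:,::-1];cv2.imwrite("pics/s8.png",im)
E
```

```text
[ 0.446 -0.144  0.057] [-39.9 -27.7  85.9]
[ 0.521  -0.1248  0.057 ] [-38.9  49.8  85.9]
[ 0.5682 -0.114   0.068 ] [-39.5  98.2  74.8]
```

View pics/s8.png

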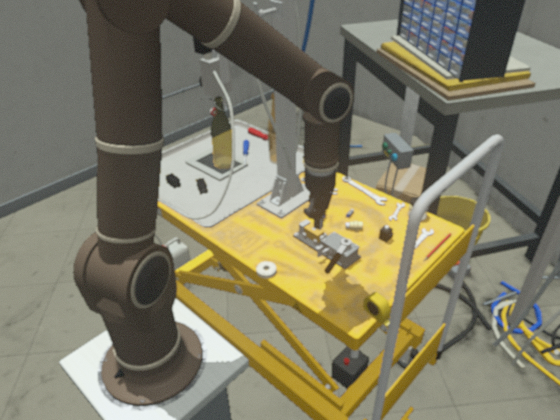

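```bash
python3 - <<'E'
from h import *
m=ctrl.camera_model("scene");print(proj(m,ctrl.get_state()["tool_pos"]),proj(m,[.48,-.135,.057]))
E
python3 -m inch '[0,0,0,0,0,15,0, 0,0,0,0,0,35,0, 0,0,0,0,0,55,0, 0,0,0,0,0,75,0, 0,0,0,0,0,90,0, 0,0,0,0,0,98,0, 0,0,0,0,0,103,0, 0,0,0,0,0,103,0]'
```

```text
(np.float64(318.2686545559936), np.float64(233.66454837550967)) (np.float64(331.9678107240753), np.float64(261.94303290324734))
t: 9.32
tool_pos: [0.464, -0.0981, 0.0396]
tcp_rot: [-1.939, -2.47, 0.001]
contact_force: [-0.4, -0.6, -0.3]
opening: -0.003
```

```bash
python3 -m inch '[0,0,0,-10,0,0,0, 0,0,0,-20,0,0,0, 0,0,-3,-25,-0.9,0,0, 0,0,-6,-30.1,-1.6,0,0, 0,0,-9,-35.3,-2,0,0, 0,0,-12,-40.4,-2.1,0,0, 0,0,-15,-45.5,-1.9,0,0, 0,0,-18,-50.6,-1.5,0,0]'
cat > st.py <<'E'
from h import *
s=ctrl.get_state();M=R.from_rotvec(s["tcp_rot"]).as_matrix();p=s["tool_pos"]
hg=np.array([.5662,-.1148]);f=M.T@s["contact_force"];d=M[:2,:2].T@(hg-p[:2])*1e3
phi=np.degrees(np.arctan2(-M[1,0],-M[0,0]))-90  # handle dir if parallel
print("t",round(s["t"],2),"z",p[2].round(4),"hinge in tool mm",d.round(1),"to clamp x deg",round((-92.88-phi+180)%360-180,1),"f tool",f.round(1),"q",s["q"].round(2))
E
python3 st.py
```

```text
t: 9.98
tool_pos: [0.4756, -0.1497, 0.0414]
tcp_rot: [1.527, 2.743, 0.001]
contact_force: [-0.6, 2.1, 0.2]
opening: 0.003
t 9.98 z 0.0414 hinge in tool mm [-18.1  95.4] to clamp x deg 55.3 f tool [ 2.1  0.6 -0.2] q [-0.06  0.44  0.33  2.08 -0.23  0.66  0.98]
```

```bash
python3 -m inch '[0,0,-3,-5,-0.9,0,0, 0,0,-6,-10.1,-1.6,0,0, 0,0,-9,-15.3,-2,0,0, 0,0,-12,-20.4,-2.1,0,0, 0,0,-15,-25.5,-1.9,0,0, 0,0,-18,-30.6,-1.5,0,0, 0,0,-20,-34,-1,0,0, 0,0,-22,-37.4,-0.5,0,0]'
python3 st.py
```

```text
t: 10.65
tool_pos: [0.4933, -0.1805, 0.0411]
tcp_rot: [-0.976, -2.985, -0.001]
contact_force: [-2.3, 4.4, 2.3]
opening: 0.0
t 10.65 z 0.0411 hinge in tool mm [-20.   96.1] to clamp x deg 33.3 f tool [ 4.5  2.2 -2.3] q [ 0.08  0.47  0.23  2.01 -0.17  0.69  1.35]
```

Force is rising as expected. Next 15°, slower.

```bash
python3 -m inch '[0,0,-2,-3.4,-0.6,0,0, 0,0,-4,-6.8,-1.2,0,0, 0,0,-6,-10.1,-1.6,0,0, 0,0,-8,-13.5,-1.8,0,0, 0,0,-10,-17,-2,0,0, 0,0,-12,-20.4,-2.1,0,0, 0,0,-14,-23.8,-2,0,0, 0,0,-15,-25.5,-1.9,0,0]'
python3 st.py
```

```text
t: 11.32
tool_pos: [0.5127, -0.1976, 0.041]
tcp_rot: [-0.579, -3.087, -0.001]
contact_force: [-3.9, 2.3, 1.1]
opening: 0.001
t 11.32 z 0.041 hinge in tool mm [-19.9  96.5] to clamp x deg 18.4 f tool [ 4.5  0.7 -1.1] q [ 0.15  0.49  0.16  1.95 -0.12  0.71  1.59]
```

```bash
python3 -m inch '[0,0,-0.6,-1,-0.2,0,0, 0,0,-1.2,-2,-0.4,0,0, 0,0,-1.8,-3,-0.6,0,0, 0,0,-2.4,-4,-0.7,0,0, 0,0,-3,-5,-0.9,0,0, 0,0,-3.6,-6.1,-1,0,0, 0,0,-4,-6.8,-1.2,0,0, 0,0,-4,-6.8,-1.2,0,0]'
python3 st.py
```

```text
t: 11.98
tool_pos: [0.5196, -0.2014, 0.0407]
tcp_rot: [0.472, 3.105, -0.001]
contact_force: [-4.3, -3.1, 4.6]
opening: 0.003
t 11.98 z 0.0407 hinge in tool mm [-18.8  96.5] to clamp x deg 14.4 f tool [ 3.2 -4.2 -4.6] q [ 0.17  0.5   0.15  1.93 -0.11  0.72  1.65]
```

```bash
python3 -m inch '[0,0,-0.6,-1,-0.2,0,0, 0,0,-1.2,-2,-0.4,0,0, 0,0,-1.8,-3,-0.6,0,0, 0,0,-2.4,-4,-0.7,0,0, 0,0,-3,-5,-0.9,0,0, 0,0,-3.6,-6.1,-1,0,0, 0,0,-4,-6.8,-1.2,0,0, 0,0,-4,-6.8,-1.2,0,0]'
python3 st.py
```

```text
t: 12.65
tool_pos: [0.526, -0.2034, 0.0404]
tcp_rot: [0.362, 3.12, 0.0]
contact_force: [-1.0, -1.3, 2.4]
opening: -0.001
t 12.65 z 0.0404 hinge in tool mm [-18.8  95.4] to clamp x deg 10.4 f tool [ 0.6 -1.5 -2.4] q [ 0.19  0.51  0.13  1.91 -0.09  0.72  1.71]
```

```bash
python3 - <<'E'
from h import *
m=ctrl.camera_model("wrist");im=ctrl.capture("wrist")[:,:,::-1];cv2.imwrite("pics/w9.png",im)
im=ctrl.capture("scene")[:,:,::-1];cv2.imwrite("pics/s9.png",im)
E
python3 st.py
```

```text
t 12.75 z 0.0404 hinge in tool mm [-19.   95.3] to clamp x deg 10.4 f tool [ 0.9 -0.3 -3. ] q [ 0.19  0.51  0.13  1.91 -0.09  0.72  1.71]
```

View pics/w9.png

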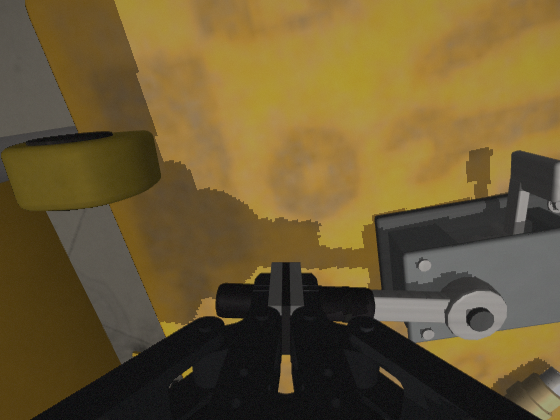

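View pics/s9.png

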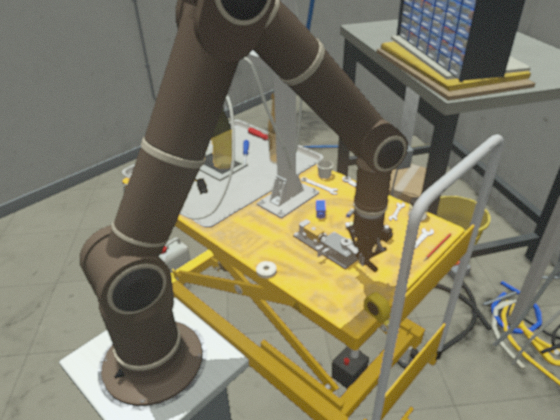

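```bash
cat > hang.py <<'E'
from h import *
import sys
def ang(pts,zs):
    m=ctrl.camera_model("wrist");w=[onz(m,u,v,z)[:2] for (u,v),z in zip(pts,zs)]
    hg=np.array([.5662,-.1148]);ex=np.radians(-92.88)
    for x in w:
        d=x-hg;print(x.round(4),"r",np.linalg.norm(d).round(4),"cw deg",((-92.88-np.degrees(np.arctan2(d[1],d[0]))+180)%360-180).round(1))
E
python3 - <<'E'
from hang import *
ang([(222,300),(370,303),(478,319)],[.057,.057,.068])
E
```

```text
[ 0.5324 -0.2367] r 0.1265 cw deg 12.6
[ 0.5513 -0.1642] r 0.0516 cw deg 13.9
[ 0.5639 -0.1167] r 0.0029 cw deg 47.6
```

```bash
python3 -m inch '[0,0,-0.6,-1,-0.2,0,0, 0,0,-1.2,-2,-0.4,0,0, 0,0,-1.8,-3,-0.6,0,0, 0,0,-2.4,-4,-0.7,0,0, 0,0,-3,-5,-0.9,0,0, 0,0,-3,-5,-0.9,0,0, 0,0,-3,-5,-0.9,0,0, 0,0,-3,-5,-0.9,0,0]'
python3 st.py;  python3 - <<'E'
from h import *
m=ctrl.camera_model("wrist");im=ctrl.capture("wrist")[:,:,::-1];cv2.imwrite("pics/w10.png",im)
E
```

```text
t: 13.42
tool_pos: [0.5299, -0.2054, 0.0402]
tcp_rot: [-0.282, -3.129, -0.0]
contact_force: [-0.4, -0.5, -0.2]
opening: -0.002
t 13.42 z 0.0402 hinge in tool mm [-19.5  95.6] to clamp x deg 7.4 f tool [ 0.4 -0.6  0.2] q [ 0.2   0.52  0.11  1.9  -0.08  0.73  1.75]
```

View pics/w10.png

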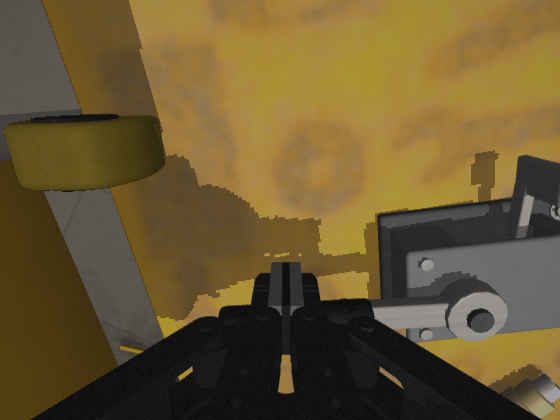

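```bash
python3 -m inch '[0,0,0,5,0,0,0, 0,0,0,12,0,0,0, 0,0,0,20,0,0,0, 0,0,0,28,0,0,0, 0,0,0,32,0,0,0, 0,0,0,32,0,-20,0, 0,0,0,32,0,-40,0, 0,0,0,32,0,-60,0]'
python3 st.py;  python3 - <<'E'
from h import *
m=ctrl.camera_model("wrist");im=ctrl.capture("wrist")[:,:,::-1];cv2.imwrite("pics/w11.png",im)
im=ctrl.capture("top")[:,:,::-1];cv2.imwrite("pics/t11.png",cv2.resize(im[140:290,240:450],None,fx=3.8,fy=3.8))
E
```

```text
t: 14.13
tool_pos: [0.4977, -0.1997, 0.101]
tcp_rot: [-0.282, -3.128, -0.0]
contact_force: [0.6, -0.2, -0.3]
opening: -0.001
t 14.13 z 0.101 hinge in tool mm [-52.2  95.7] to clamp x deg 7.4 f tool [-0.6 -0.1  0.3] q [ 0.19  0.39  0.13  1.93 -0.07  0.82  1.74]
```

View pics/w11.png

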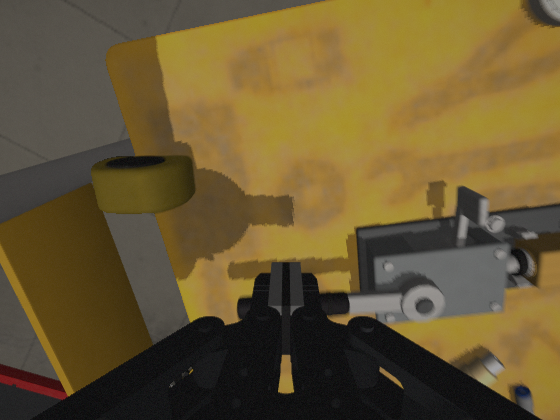

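View pics/t11.png

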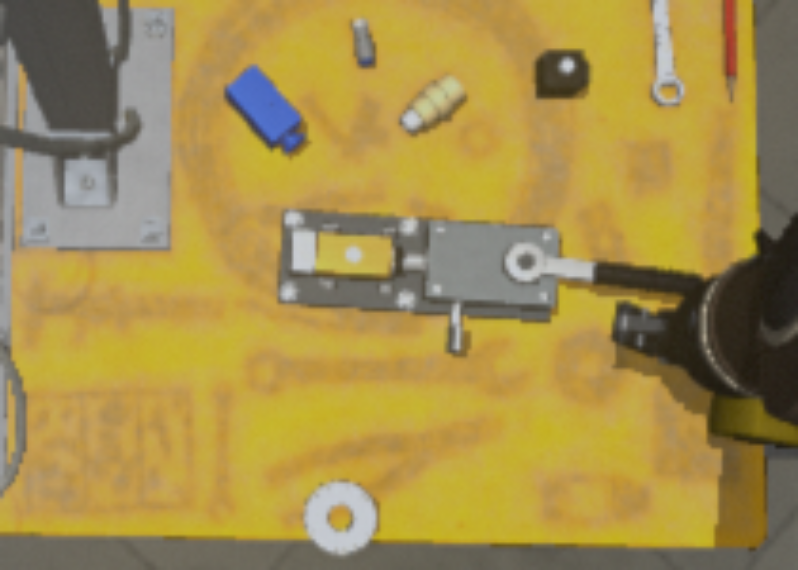

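```bash
python3 - <<'E'
from hang import *
ang([(242,306),(347,303),(424,300)],[.057,.057,.068])
im=cv2.imread("pics/t11.png")
E
python3 -m inch '[0,0,0,0,0,0,0, 0,0,0,0,0,0,0, 0,0,0,0,0,0,0, 0,0,0,0,0,0,0, 0,0,0,0,0,0,0, 0,0,0,0,0,0,0, 0,0,0,0,0,0,0, 0,0,0,0,0,0,0]'
python3 - <<'E'
from h import *
im=ctrl.capture("top")[:,:,::-1];cv2.imwrite("pics/t12.png",cv2.resize(im[185:235,305:435],None,fx=6,fy=6,interpolation=cv2.INTER_CUBIC))
E
```

```text
[ 0.5558 -0.2418] r 0.1274 cw deg 1.8
[ 0.5669 -0.1663] r 0.0515 cw deg -3.6
[ 0.566 -0.115] r 0.0003 cw deg 40.0
t: 14.9
tool_pos: [0.4985, -0.1998, 0.1002]
tcp_rot: [-0.282, -3.129, -0.0]
contact_force: [0.2, 0.1, -0.3]
opening: 0.001
```

View pics/t12.png

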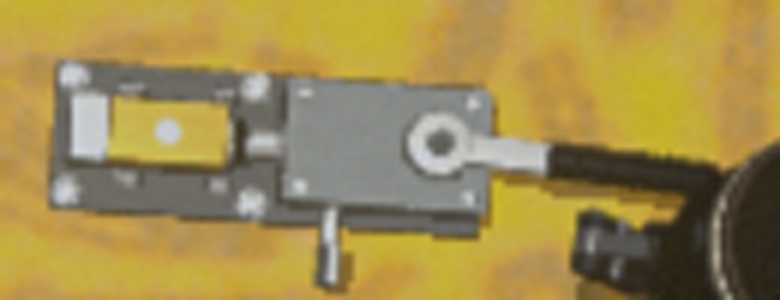

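```bash
python3 - <<'E'
from h import *
import pickle
m=pickle.load(open("w2.pkl","rb"))
for x,y in((194,339),(236,341),(215,340)):print(onz(m,220+x/3,120+y/3,.052))
m=ctrl.camera_model("top")
for u,v in((329,268),(329,285),(331,215)):print(onz(m,305+u/6,185+v/6,.052))
E
python3 st.py
```

```text
[ 0.50177759 -0.0687263   0.052     ]
[ 0.52031253 -0.06973649  0.052     ]
[ 0.51104125 -0.06923119  0.052     ]
[ 0.50726958 -0.06869529  0.052     ]
[ 0.49945434 -0.06867125  0.052     ]
[ 0.53173158 -0.06968909  0.052     ]
t 14.95 z 0.1003 hinge in tool mm [-51.4  95.7] to clamp x deg 7.4 f tool [ 0.2  0.6 -0.5] q [ 0.19  0.39  0.13  1.93 -0.07  0.82  1.74]
```

```bash
python3 -m inch '[0,0,7,2,20,0,0, 0,0,14,5,40,0,0, 0,0,21,8,60,0,0, 0,0,28,11,80,0,0, 0,0,35,13,100,0,0, 0,0,42,15,120,0,0, 0,0,49,17,140,0,0, 0,0,56,19,159,0,0]'
python3 -m inch '[0,0,7,0,0,0,0, 0,0,14,0,0,0,0, 0,0,21,0,0,0,0, 0,0,26.6,0,0,0,0, 0,0,26.6,0,0,0,0, 0,0,26.6,0,0,0,0, 0,0,26.6,0,0,0,0, 0,0,26.6,0,0,0,0]'
python3 - <<'E'
from h import *
m=ctrl.camera_model("wrist");im=ctrl.capture("wrist")[:,:,::-1];cv2.imwrite("pics/w13.png",im)
s=ctrl.get_state();print(s["tool_pos"],R.from_rotvec(s["tcp_rot"]).as_matrix()[:2],s["contact_force"])
M=R.from_rotvec(s["tcp_rot"]).as_matrix();print((M.T@(np.array([.511,-.0685,.035])-s["tool_pos"])*1e3).round(1))
E
```

```text
t: 15.62
tool_pos: [0.5083, -0.0388, 0.1005]
tcp_rot: [1.725, 2.625, 0.001]
contact_force: [-0.4, -0.2, 0.2]
opening: -0.0
t: 16.28
tool_pos: [0.5082, -0.04, 0.1004]
tcp_rot: [-2.274, -2.167, -0.0]
contact_force: [0.4, 0.5, 0.0]
opening: 0.002
[ 0.50822112 -0.04004053  0.10041684] [[ 4.87080725e-02  9.98813054e-01  8.32491451e-05]
 [ 9.98813047e-01 -4.87080837e-02  1.38065023e-04]] [ 0.3195044  -1.070593    0.31065701]
[-28.3   4.2  65.4]
```

View pics/w13.png

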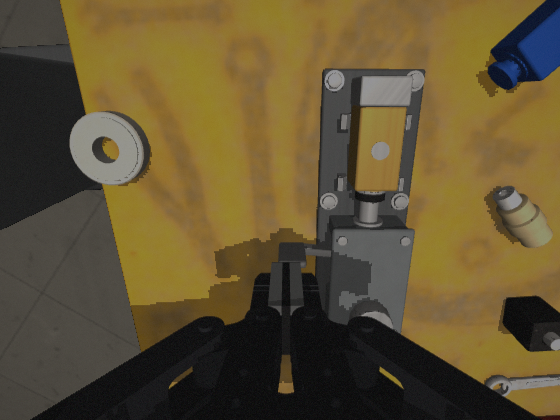

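```bash
python3 -m inch '[0,0,0,0,0,15,0, 0,0,0,0,0,30,0, 0,0,0,0,0,45,0, 0,0,0,0,0,60,0, 0,0,0,0,0,68,0, 0,0,0,0,0,71,0, 0,0,0,0,0,71,0, 0,0,0,0,0,71,0]'
python3 -m inch '[0,0,0,-5,0,0,0, 0,0,0,-10,0,0,0, 0,0,0,-14,0,0,0, 0,0,0,-17,0,0,0, 0,0,0,-20,0,0,0, 0,0,0,-22,0,0,0, 0,0,0,-24,0,0,0, 0,0,0,-24,0,0,0]'
python3 st.py
```

```text
t: 17.0
tool_pos: [0.5085, -0.0401, 0.0298]
tcp_rot: [2.276, 2.165, 0.001]
contact_force: [-0.2, 0.0, 0.3]
opening: -0.002
t: 17.67
tool_pos: [0.507, -0.0632, 0.0295]
tcp_rot: [-2.275, -2.165, -0.001]
contact_force: [-0.6, 4.9, 1.7]
opening: 0.0
t 17.67 z 0.0295 hinge in tool mm [-48.6  61.7] to clamp x deg 90.0 f tool [ 4.9 -0.9 -1.7] q [-0.25  0.48  0.36  2.06 -0.27  0.65  0.24]
```

```bash
python3 -m inch '[0,0,0,-2,0,0,0, 0,0,0,-4,0,0,0, 0,0,0,-6,0,0,0, 0,0,0,-8,0,0,0, 0,0,0,-9,0,0,0, 0,0,0,-10,0,0,0, 0,0,0,-11,0,0,0, 0,0,0,-11,0,0,0]'
python3 st.py
python3 - <<'E'
from h import *
im=ctrl.capture("top")[:,:,::-1];cv2.imwrite("pics/t14.png",cv2.resize(im[140:290,240:450],None,fx=3.8,fy=3.8))
im=ctrl.capture("wrist")[:,:,::-1];cv2.imwrite("pics/w14.png",im)
E
```

```text
t: 18.33
tool_pos: [0.5065, -0.0754, 0.0294]
tcp_rot: [2.277, 2.164, -0.0]
contact_force: [-0.5, 0.8, 0.8]
opening: -0.003
t 18.33 z 0.0294 hinge in tool mm [-36.3  61.6] to clamp x deg 90.0 f tool [ 0.8 -0.5 -0.8] q [-0.23  0.48  0.36  2.05 -0.27  0.65  0.26]
```

View pics/w14.png

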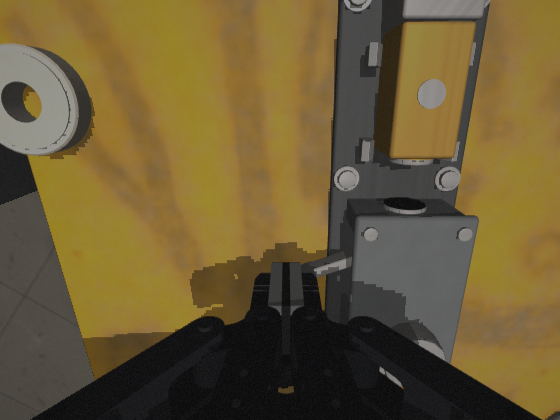

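View pics/t14.png

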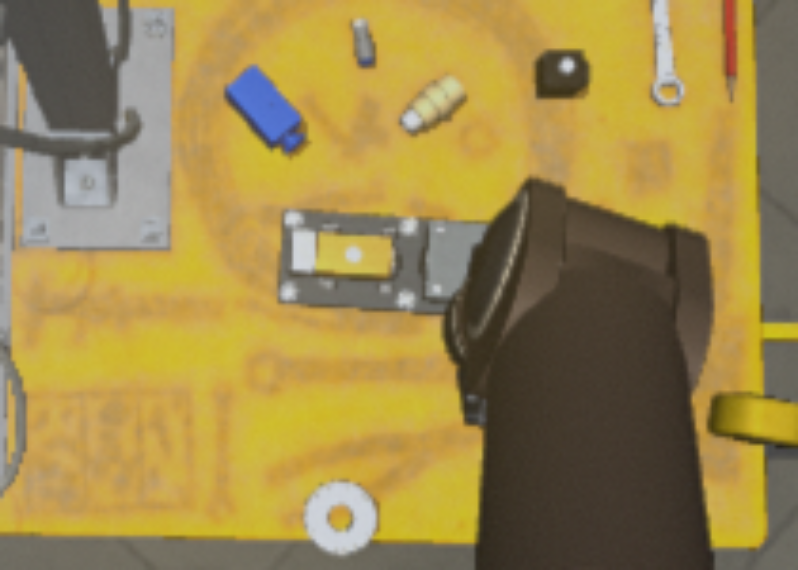

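```bash
python3 -m inch '[0,0,0,6,0,0,0, 0,0,0,14,0,0,0, 0,0,0,22,0,0,0, 0,0,0,30,0,0,0, 0,0,0,36,0,0,0, 0,0,0,36,0,-25,0, 0,0,0,36,0,-60,0, 0,0,0,36,0,-95,0]'
python3 -m inch '[0,0,0,15,-15,-35,0, 0,0,0,35,-30,-70,0, 0,0,0,60,-45,-95,0, 0,0,0,90,-55,-105,0, 0,0,0,120,-60,-110,0, 0,0,0,120,-60,-110,0, 0,0,0,120,-60,-110,0, 0,0,0,120,-60,-110,0]'
python3 - <<'E'
from h import *
im=ctrl.capture("top")[:,:,::-1];cv2.imwrite("pics/t15.png",cv2.resize(im[140:290,240:450],None,fx=3.8,fy=3.8))
m=ctrl.camera_model("wrist");im=ctrl.capture("wrist")[:,:,::-1];cv2.imwrite("pics/w15.png",im)
import pickle;pickle.dump(m,open("w15.pkl","wb"))
print(ctrl.get_state()["tool_pos"])
E
```

```text
t: 19.1
tool_pos: [0.5072, -0.0383, 0.1247]
tcp_rot: [-2.275, -2.165, 0.004]
contact_force: [1.1, 1.0, 0.6]
opening: -0.0
t: 19.77
tool_pos: [0.4542, 0.0838, 0.2342]
tcp_rot: [2.276, 2.166, -0.001]
contact_force: [0.4, -0.4, 0.0]
opening: 0.001
[0.45428774 0.08284327 0.2339759 ]
```

View pics/w15.png

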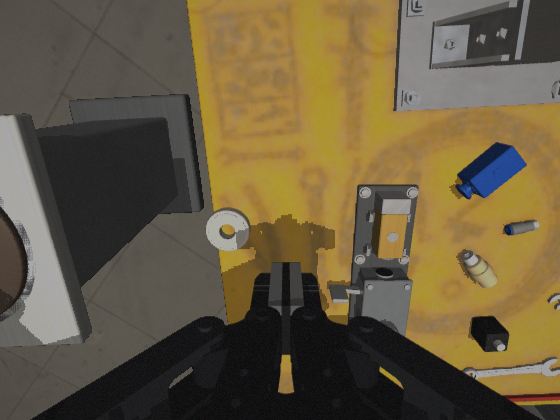

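View pics/t15.png

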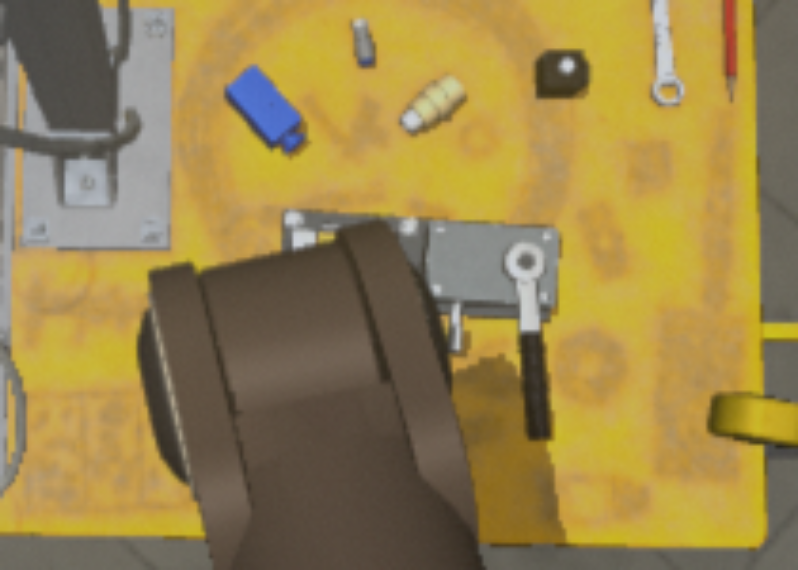

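```bash
python3 - <<'E'
from h import *
im=cv2.imread("pics/w15.png")
cv2.imwrite("pics/w15z.png",cv2.resize(im[180:300,340:430],None,fx=5,fy=5,interpolation=cv2.INTER_CUBIC))
E
```

```text
(no output)
```

View pics/w15z.png

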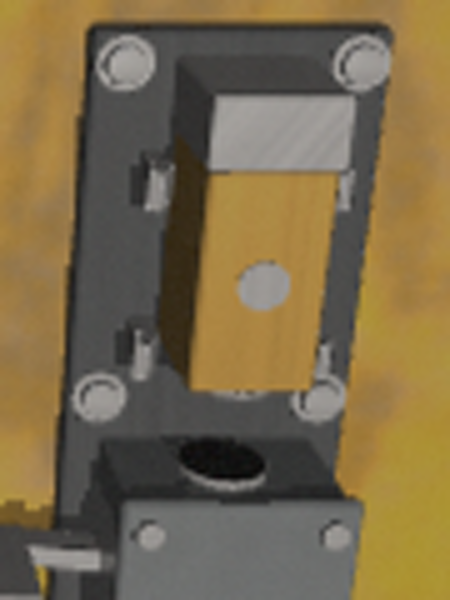

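```bash
python3 - <<'E'
from h import *
import pickle
m=pickle.load(open("w15.pkl","rb"))
th=np.radians(-92.88);ex=np.array([np.cos(th),np.sin(th)]);ey=np.array([-ex[1],ex[0]]);o=np.array([.5737,.0350])
for n,x,y,z in(("b",209,171,.040),("b",340,171,.040),("b",315,390,.040),("b",190,390,.040),("dot",263,286,.040),("flange top",240,396,.035),("jaw",352,171,.042),("jaw",209,171,.042)):
    d=onz(m,340+x/5,180+y/5,z)[:2]-o;print(n,(1e3*np.array([d@ex,d@ey])).round(1))
E
```

```text
b [  1.5 -14.8]
b [ 1.5 14.6]
b [56.1 15.1]
b [ 56.1 -14.2]
dot [29.5  0.2]
flange top [60.2 -0.6]
jaw [ 0.8 16.5]
jaw [  0.8 -15.4]
```

```bash
python3 - <<'E'
from bench import ctrl
print(ctrl.get_state()["contact_force"],ctrl.finish_job())
E
```

```text
the job is handed in; nothing more can be done
[-0.80100629  0.00095343 -0.0812136 ] None
```

I did the whole job and handed it in at about 20 s of the 72 s limit; `finish_job` gave no verdict.

- **Placing:** I laid the brass coupling in the cradle with its plug toward the ram.
- **Closing:** I swung the handle round with closed fingers. It went over centre about 10° short of the clamp's axis, and the force fell to zero as it snapped on. I backed off, and in the pictures the coupling stayed held, against the jaw with the ram on the plug.
- **Release:** I flicked the lever about 20 mm. It took about 5 N, the ram drew back and the handle sprang open.

Last checks, from the wrist picture:
- **Coupling:** its centre is about 29 mm from the jaw face and within 0.5 mm of the axis, and it is square to the clamp.
- **Plug:** the flange face is about 31–32 mm from the block's centre, so the plug is home.
- **Handle:** it is open, at about 1.5 rad on the -y side.
- **Other things:** nothing else looks moved in the pictures, and the arm was clear and touching nothing.

I could not check two things directly. The clamping force on the jaw showed only as the clamp staying closed by itself. The 25 N limit I could judge only from wrist readings after each move; while I was pushing the clamp these stayed at about 7 N or less. No check failed or disagreed beyond the roughly 1–2 mm of camera error.

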